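# Roll the wire spool up the rack to its stop

## Task

The spool of copper wire stands on edge at the low end of the sloped gutter. Gently push it up the gutter with the fingertips, over the crest, so that it settles in the dip against the end stop and cannot roll back. Do not grip, lift or flick it, and do not disturb the things lying round the rack.

Things in the scene. Friction and masses are not known exactly. Their poses are not given: they have to be found in the camera images.
- rack: Fixed spool rack: aluminium gutter on a wooden base 290 x 64 mm. Origin: under the base's centre, on the bench. x points uphill along the gutter, y across, z up. Gutter centred on y = 0, 34 wide inside, side cheeks stand 12 above its floor all along. Its floor rises straight from x = -140, z = 12 (foot, closed by a thin lip with top z = 26) to the crest, at about 8 degrees.
- rack_crest (a point): The crest: mid-width on the gutter's floor at its highest, x = +60, z = 40 mm in the rack's frame (axes as the rack's). Beyond it the floor falls straight to the end stop. A spool whose centre is 15 mm or more past the crest rolls to the stop by itself; short of it, it rolls back when let go.
- rack_stop (a point): Foot of the end stop's face: mid-width on the gutter's floor, x = +124, z = 29 mm in the rack's frame (axes as the rack's). The stop is an upright wooden plate 10 thick, 50 wide, top at z = 68. The spool at rest against it has its centre at x = +100, z = +57 mm in the rack's frame.
- spool_center (a point): Centre of the copper wire spool: loose reel, grey flanges 48 mm in diameter, 30 wide over the flanges, about 0.12 kg, standing on edge at the foot of the gutter against the lip, axle across the gutter, so that it rolls along it. The point's z axis is the axle; the others turn as it rolls. The centre is 24 above the gutter's floor. Its plastic is smooth: a push of 1 to 3 N moves it.
- brass_spool: Bystander: a smaller reel of brass wire, 40 in diameter, 24 high, lying flat on the bench beside the rack. Origin: centre of its underside.
- loupe: Bystander: black loupe (eyeglass), 33 in diameter, 31 high, standing on the bench beside the rack. Origin: centre of its underside.
- eraser_block: Bystander: grey abrasive block 24 x 52 x 13 lying on the bench beside the rack. Origin: centre of its underside.
Mind the look-alikes: they are no part of the job. What is shaped like the part that bears spool_center but blue or purple is not meant.

How it is judged (in metres and radians):
At the end, for the whole second after the job is handed in: The copper spool rests on edge in the dip behind the crest, against the end stop (centre within 8 mm of its resting place along the gutter, within 6 mm across and in height, axle across the gutter within 0.15 rad), and is at rest (x of spool_center in the frame of rack between 0.092 and 0.108 m and y of spool_center in the frame of rack between -0.006 and 0.006 m and z of spool_center in the frame of rack between 0.051 and 0.063 m and angle between the z axis of spool_center and the y axis of rack, either way round below 0.15 rad and linear speed of copper_spool below 0.02 m/s); the robot touches nothing.
It fails at once if the copper spool is lifted: its centre more than about 12 to 20 mm higher than when it stands on the gutter's floor (z of spool_center in the frame of rack above 0.076 m or (x of spool_center in the frame of rack below -0.07 m and z of spool_center in the frame of rack above 0.058 m) or (x of spool_center in the frame of rack below 0 m and z of spool_center in the frame of rack above 0.068 m)).
It fails at once if the copper spool leaves the gutter (z of spool_center in the frame of rack below 0.025 m or y of spool_center in the frame of rack above 0.012 m or y of spool_center in the frame of rack below -0.012 m).
It fails at once if the copper spool is pinched or rammed: the fingers bear on it with more than 18 N (contact force between the fingers and copper_spool above 18 N).
It fails at once if the copper spool is flicked or thrown: faster than 0.6 m/s (linear speed of copper_spool above 0.6 m/s).
It fails at once if a bystander beside the rack (brass spool, loupe, abrasive block) is moved more than 10 mm (distance of any of brass_spool, loupe, eraser_block from where it was at the start of the episode above 0.01 m).
It also fails if it takes over 42 s, if anything falls off the work surface, if the arm or the gripper's body presses on something with over 40 N, if the wrist force passes 120 N, or if a joint passes its speed limit or range.

## Robot

A 6-joint arm with a two-finger parallel gripper is mounted at the origin on a cart in front of the work surface, level with it; the furniture and walls round the work are solid. World frame = base frame: x ahead of the robot, y to its left, z up, the work surface at z = 0. Lengths are in mm, angles in degrees, forces in N, time in s.
With the tool pointing down it reaches from about 300 to 850 mm from the base axis. Payload 4.2 kg.
Tool frame: the origin (TCP) lies at the very end of the fingers, on their centre line; the grasp point (between the pads) lies 19 mm behind it (env.grip_depth is the distance from the TCP to the grasp point, in mm); y points along the fingers, z is the direction in which the jaws open and shut, and the axes are right-handed (so a half turn about y gives the same grasp; the last joint's range is limited). The gripper opens to 91 mm and grips with 3 to 60 N. Pads are 32 mm wide; open, the fingers measure 118 mm over their backs; the gripper's body (76 mm by 178 mm) begins 60 mm behind the grasp point.
Start: joints at [74.255, 18.312, 89.639, -0, 72.044, -1.146], TCP at [144.931, 556.451, 213.976] pointing down, gripper open.
Joint ranges: [-177.97, 177.97], [-48.28, 115.42], [12.27, 149.76], [-77.06, 257.06], [2.81, 150.46], [-146.56, 146.56]. Speed limits (degrees/s): [147.25, 147.25, 180, 180, 180, 180].

## Interface

Orientations are given as [roll, pitch, yaw] about the fixed x, y, z axes, in that order (R = Rz(yaw) Ry(pitch) Rx(roll)).
In Python, from workcell import state, imaging, job, env gives the robot as it stands.
- The arm moves only by the shell command python3 -m pendant 'ROWS' [FORCE]. ROWS is JSON, a list of rows, each an object with "delta_pos": the shift along the tool's x, y, z in cm, a list of three; "twist": the turn, a rotation vector about the tool's x, y, z in degrees, a list of three; "grip": the opening in per cent of the stroke, from 0 (shut) to 100 (fully open). In form: [{"delta_pos": [tx, ty, tz], "twist": [wx, wy, wz], "grip": grip}, ...]. A call has exactly 5 rows; each row is the pose to reach, as a shift and turn from the pose commanded when the call began, along the tool's axes at that moment; what a row does not reach only later rows make up. A row lasts 1/10 s, in which the tool goes at most 50 mm and 8.59 degrees, less where a joint would pass 70% of its speed; a pose out of reach is approached as far as the arm can. A call with a gripper value outside its range is refused whole. The fingers move at their own pace and stop on an object; FORCE is the grip in N (left out, the last holds). Time passes only in rows, so rows that repeat a pose let the fingers close, or fill a call up. It gives the time, the measured TCP pose, the force and the opening at its end, in the units of the state.
- state(): the state, without advancing time (a new reading comes with each control period).
- imaging.grab_frame(name): name is "scene" or "top" or "wrist"; returns (picture, depth): 480x640x3 uint8, red, green, blue; 480x640 float32, mm along the optical axis (not along the pixel's ray), 0 where there is no reading.
- imaging.camera_info(name): a dict with "fx", "fy", "cx", "cy" (pixels), "R" (3x3) and "t" (3): a world point X has camera coordinates R X + t. Camera axes: x right, y down, z forward; pixel columns grow to the right and rows downward; lengths in mm; the calibration is good to about 2 mm. The wrist camera is an equidistant fisheye: a pixel r from the principal point sees the ray r / f radians off the axis. A picture is of the moment at which its call begins: read the wrist's pose just before it. camera_info takes no time and is no camera call; for the wrist camera it gives the pose at the moment of the call.
- job.job_done(): hands the job in, once; it reports no verdict.
The state is a dict: "time_s": time; "qpos": joint angles; "qvel": joint speeds; "effort": joint torques, N m; "ee_pos": TCP position; "ee_rot": TCP orientation; "force": force on the tool from outside, world axes, zero at the start; "torque": the same for the moment, N m; "gripper_width": finger opening in mm.
Only numpy, scipy, OpenCV 4.12 (cv2) and the standard library are available. Lean on these libraries where they do the work, as an engineer would, in place of code of your own. Each camera call takes 0.05 s, during which the arm holds its last target.

## Working session

There is one attempt and no reset: what is moved stays moved. The work goes in short steps, Python scripts to look and compute and a shell command to move; the robot and the scene stay as the last step left them, time stands still between calls to the robot, and variables do not carry over. Pictures are saved under pics/ and viewed, and the job is handed in when it is done.

```bash
mkdir -p pics; python3 - <<'E'
from workcell import state, imaging, env
import cv2
print(state())
for n in ["scene","top","wrist"]:
    p,d=imaging.grab_frame(n); cv2.imwrite(f"pics/a_{n}.png",p[:,:,::-1])
    import numpy as np; np.savez(f"pics/a_{n}.npz",p=p,d=d,**{k:np.array(v) for k,v in imaging.camera_info(n).items() if k in("fx","fy","cx","cy","R","t")})
    print(n,imaging.camera_info(n))
E
```

```text
{'time_s': 0.0, 'qpos': array([ 7.42558034e+01,  1.83508411e+01,  8.97066797e+01, -1.15241620e-03,
        7.20439113e+01, -1.14564016e+00]), 'qvel': array([-0.0071488 , -0.06415416,  0.0060919 ,  0.01593741, -0.07908836,
        0.12930463]), 'effort': array([ 1.69817686e-03, -4.12461770e+01, -2.31981236e+01,  7.30171893e-02,
        4.55566426e-02, -1.50653468e-04]), 'ee_pos': array([144.79016902, 555.94444769, 213.12645105]), 'ee_rot': array([-9.01014338e+01,  9.32582820e-04, -1.45982011e+01]), 'force': array([0.75600199, 0.36679469, 0.16169476]), 'torque': array([ 0.01933224,  0.01503352, -0.00482651]), 'gripper_width': 91.48878779877704}
scene {'fx': 491.50888381222524, 'fy': 491.50888381222524, 'cx': 314.7888048401901, 'cy': 237.71448657203848, 'R': array([[ 0.73672692, -0.67601479,  0.01540979],
       [-0.47698926, -0.53571016, -0.69677534],
       [ 0.47928561,  0.50598284, -0.71712389]]), 't': array([-513.04416077,  185.10781479,  735.70415241])}
top {'fx': 459.9889181584794, 'fy': 459.9889181584794, 'cx': 325.8919836428628, 'cy': 235.2344554910874, 'R': array([[ 0.01572371, -0.99982896,  0.00973744],
       [-0.98441141, -0.01718598, -0.17503949],
       [ 0.1751769 , -0.00683338, -0.98451326]]), 't': array([-201.4345073 ,  513.16279476,  795.39313589])}
wrist {'fx': 371.64829954431775, 'fy': 371.64829954431775, 'cx': 319.9304433863429, 'cy': 233.89955890969313, 'R': array([[ 2.52000468e-01,  9.67726961e-01, -5.40630710e-04],
       [ 9.36779053e-01, -2.43801264e-01,  2.51009861e-01],
       [ 2.42777203e-01, -6.37610540e-02, -9.67984379e-01]]), 't': array([-574.32215019,  -28.49909904,  389.13210071])}
```

View pics/a_scene.png

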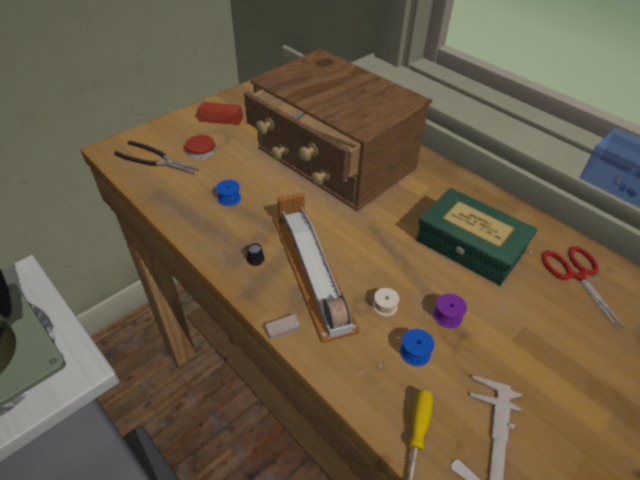

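View pics/a_top.png

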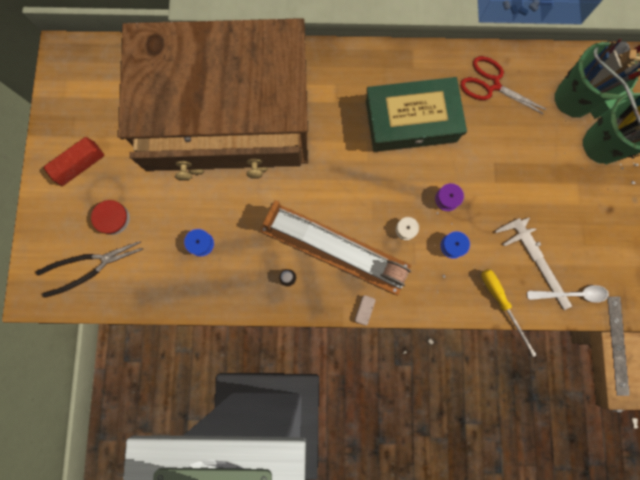

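View pics/a_wrist.png

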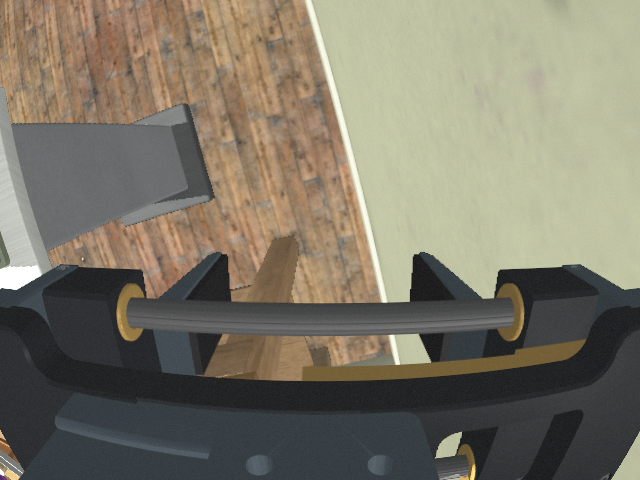

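The top view shows the rack running from its stop end near (272,217) to its foot near (405,278), with the copper spool at about (396,272). The white spool (brass?) is near (407,228), the loupe at (287,277) and the eraser at (366,310). I'll zoom in and measure.

```bash
cat > h.py <<'E'
import numpy as np,cv2
def load(n): return np.load(f"pics/{n}.npz")
def ray(c,u,v):
    d=np.array([(u-c['cx'])/c['fx'],(v-c['cy'])/c['fy'],1.0]); R=c['R'];
    return -R.T@c['t'], R.T@d
def onz(c,u,v,z):
    o,d=ray(c,u,v); return o+d*(z-o[2])/d[2]
def proj(c,X):
    x=c['R']@np.asarray(X,float)+c['t']; return x[0]/x[2]*c['fx']+c['cx'], x[1]/x[2]*c['fy']+c['cy']
E
python3 - <<'E'
from h import *
a=load('a_top'); p=a['p'][190:330,250:450,::-1]; cv2.imwrite('pics/b_top.png',cv2.resize(p,None,fx=4,fy=4,interpolation=cv2.INTER_CUBIC))
a=load('a_scene'); p=a['p'][180:350,230:410,::-1]; cv2.imwrite('pics/b_scene.png',cv2.resize(p,None,fx=3.5,fy=3.5,interpolation=cv2.INTER_CUBIC))
E
```

```text
(no output)
```

View pics/b_top.png

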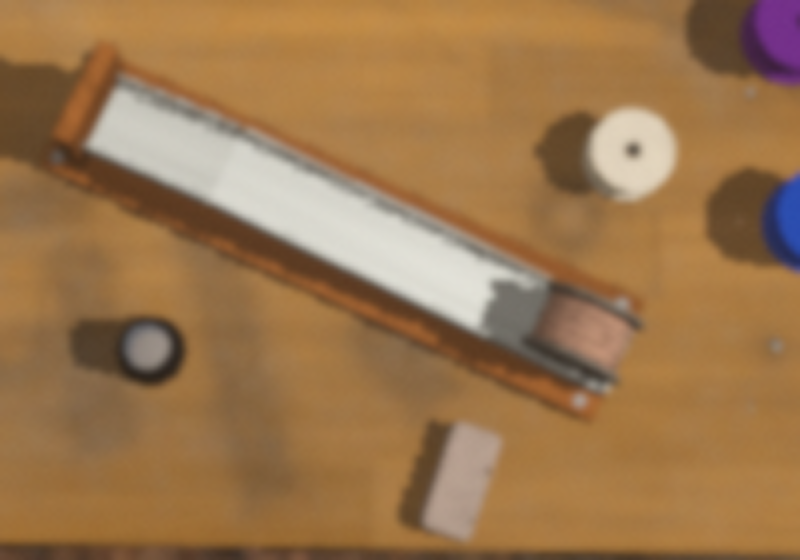

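View pics/b_scene.png

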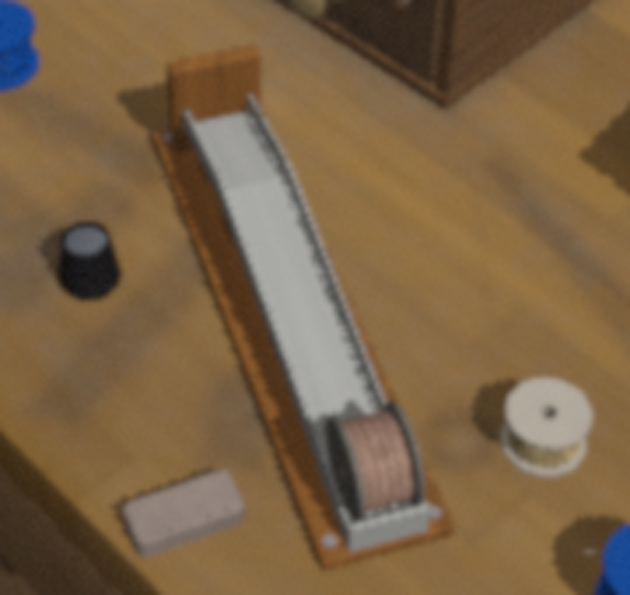

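```bash
python3 - <<'E'
from h import *
from scipy.optimize import least_squares
T=load('a_top');S=load('a_scene')
t=lambda u,v:(250+(u+.5)/4-.5,190+(v+.5)/4-.5)
s=lambda u,v:(230+(u+.5)/3.5-.5,180+(v+.5)/3.5-.5)
C=[(T,t(100,42),(134,-25,68)),(T,t(118,52),(124,-25,68)),(T,t(82,150),(124,25,68)),(T,t(57,138),(134,25,68)),
(T,t(642,300),(-145,-32,4)),(T,t(590,418),(-145,32,4)),(S,s(325,566),(-145,32,2)),(S,s(452,530),(-145,-32,2)),
(S,s(169,63),(124,25,68)),(S,s(260,50),(124,-25,68)),(S,s(226,188),(60,17,40)),(S,s(278,178),(60,-17,40))]
def W(q,X):
    c,n=np.cos(q[2]),np.sin(q[2]); return np.array([q[0]+c*X[0]-n*X[1],q[1]+n*X[0]+c*X[1],X[2]])
def f(q): return np.concatenate([np.array(proj(c,W(q,X)))-uv for c,uv,X in C])
r=least_squares(f,[500,0,1.1],x_scale=[100,100,.5],loss='soft_l1');q=r.x
print(q,np.degrees(q[2]));print(f(q).reshape(-1,2).round(1))
for n,X in dict(spool=(-116,0,39),crest=(60,0,40),stop=(124,0,29),rest=(100,0,57)).items(): print(n,W(q,X).round(1))
# bystanders
print('brass',onz(T,*t(632,153),24),onz(S,*s(548,411),24)); print('loupe',onz(T,*t(148,347),31),onz(S,*s(86,240),31)); print('eras',onz(T,*t(462,480),13),onz(S,*s(183,505),13))
np.save('q.npy',q)
def inv(P): 
    c,n=np.cos(q[2]),np.sin(q[2]);d=P[:2]-q[:2]; return np.array([c*d[0]+n*d[1],-n*d[0]+c*d[1]])
for P in (onz(T,*t(632,153),24),onz(T,*t(148,347),31),onz(T,*t(462,480),13)): print(inv(P))
# depth check: points
d=T['d']
m=[]
for v in range(195,300):
  for u in range(260,415):
    if d[v,u]>0:
      o,k=ray(T,u,v);P=o+k*d[v,u];x=inv(P); m.append((*x,P[2]))
m=np.array(m)
for x0 in range(-150,145,10):
  g=m[(abs(m[:,0]-x0)<5)&(abs(m[:,1])<10)]; print(x0,np.median(g[:,2]).round(1),end='; ')
g=m[m[:,2]>30]; 
for x0 in range(-130,-90,5):
  k=g[(abs(g[:,0]-x0)<3)]
  if len(k): print(x0,k[:,1].min(),k[:,1].max(),k[:,2].max())
E
```

```text
[ 499.14759246 -209.00096946    1.15541069] 66.20015633740813
[[-1.5 -0.5]
 [-1.  -0.7]
 [-4.2 -0.5]
 [-3.   0.2]
 [ 0.  -0. ]
 [-0.2  1.2]
 [ 0.2  1.5]
 [ 1.9  0.9]
 [ 0.4  3. ]
 [ 0.5  1.3]
 [-1.2  0.9]
 [ 2.1 -0.3]]
spool [ 452.3 -315.1   39. ]
crest [ 523.4 -154.1   40. ]
stop [549.2 -95.5  29. ]
rest [ 539.5 -117.5   57. ]
brass [ 537.19208827 -347.08657044   24.        ] [ 537.47729313 -344.93760007   24.        ]
loupe [ 441.31919963 -122.2501341    31.        ] [ 440.18691372 -121.13952892   31.        ]
eras [ 383.74371763 -267.95802136   13.        ] [ 382.16418525 -265.47513837   13.        ]
[-110.9903253   -90.53267118]
[56.03737948 87.91838576]
[-100.5137923    81.79832426]
-150 0.6; -140 49.4; -130 57.3; -120 59.5; -110 56.3; -100 22.4; -90 19.5; -80 21.0; -70 22.5; -60 23.5; -50 25.4; -40 26.9; -30 27.9; -20 29.2; -10 31.4; 0 31.9; 10 33.4; 20 34.7; 30 36.9; 40 37.7; 50 39.7; 60 40.2; 70 38.8; 80 36.6; 90 35.1; 100 33.2; 110 31.4; 120 33.8; 130 68.2; 140 nan; -130 -13.865849725873552 15.75808391659018 62.61496518979118
-125 -13.815424344853263 18.773894733373133 63.41652160286526
-120 -13.884114870720872 18.773894733373133 64.5946101744197
-115 -13.95635964220315 15.730612270142679 64.32703912673412
-110 -14.66439388534172 15.402091898818277 63.30465633893891
-105 -14.799169168113945 18.068869848188655 58.92101501427999
-100 -14.985841583771155 18.144563561195007 55.562854974436505
-95 -17.879157573826827 18.918897747864076 47.74035894048973
  return _methods._mean(a, axis=axis, dtype=dtype,
  ret = ret.dtype.type(ret / rcount)
```

```bash
python3 - <<'E'
from h import *
q=np.load('q.npy');c,n=np.cos(q[2]),np.sin(q[2])
for nm in('a_top','a_scene'):
  T=load(nm);d=T['d'];p=T['p'].astype(int)
  v,u=np.nonzero(d>0)
  ok=d[v,u];D=np.stack([(u-T['cx'])/T['fx'],(v-T['cy'])/T['fy'],np.ones(len(u))],1)*ok[:,None]
  P=(D-T['t'])@T['R']; e=P[:,:2]-q[:2]; X=np.stack([c*e[:,0]+n*e[:,1],-n*e[:,0]+c*e[:,1],P[:,2]],1)
  col=p[v,u]; white=(col.min(1)>130)&(col.max(1)-col.min(1)<35)
  s=(abs(X[:,1])<30)&(X[:,2]>10)&(X[:,0]>-90)&(X[:,0]<115)
  g=X[s&white]; print(nm,len(g))
  xs=[];ys=[]
  for x0 in range(-80,120,20):
    k=g[abs(g[:,0]-x0)<10]
    if len(k)>5: lo,hi=np.percentile(k[:,1],[3,97]);xs.append(x0);ys.append((lo+hi)/2);print(x0,lo.round(1),hi.round(1),((lo+hi)/2).round(1))
  print('fit',np.polyfit(xs,ys,1))
  k=X[(X[:,2]>58)&(abs(X[:,0]-129)<20)&(abs(X[:,1])<40)]; print('stop',len(k),np.percentile(k,[3,50,97],axis=0).round(1).tolist())
  # base: brown plateau z 5..14 around
  k=X[(X[:,2]>45)&(X[:,0]<-85)&(X[:,0]>-150)&(abs(X[:,1])<30)]; print('spool',np.percentile(k,[3,50,97],axis=0).round(1).tolist())
E
```

```text
a_top 1954
-80 -16.7 16.7 -0.0
-60 -16.3 17.4 0.6
-40 -17.7 17.2 -0.3
-20 -17.3 17.6 0.2
0 -17.7 17.1 -0.3
20 -17.0 16.7 -0.1
40 -17.4 17.1 -0.2
60 -16.4 16.9 0.3
80 -16.3 15.7 -0.3
100 -16.3 16.5 0.1
fit [-0.00099963  0.00223651]
stop 171 [[123.0, -23.8, 60.1], [126.9, -0.6, 68.0], [132.5, 22.8, 70.9]]
spool [[-139.3, -13.6, 46.4], [-119.2, 1.1, 56.9], [-101.5, 15.6, 63.1]]
a_scene 1507
-80 -13.5 19.6 3.0
-60 -13.0 19.3 3.1
-40 -13.3 19.0 2.9
-20 -13.0 19.0 3.0
0 -13.5 18.6 2.6
20 -13.9 18.7 2.4
40 -14.1 18.5 2.2
60 -13.6 17.9 2.1
80 -12.6 18.1 2.8
100 -11.4 17.6 3.1
fit [-2.52471631e-03  2.74575292e+00]
stop 194 [[122.8, -21.6, 58.6], [125.7, 2.0, 66.8], [133.3, 24.5, 70.1]]
spool [[-140.0, -11.9, 46.0], [-127.2, 2.6, 56.5], [-105.3, 17.3, 62.2]]
```

```bash
cat >> h.py <<'E'
from scipy.spatial.transform import Rotation as Ro
q=np.load('q.npy')
OFF=1.2
def W(x,y,z):
    c,n=np.cos(q[2]),np.sin(q[2]); y=y+OFF; return np.array([q[0]+c*x-n*y,q[1]+n*x+c*y,z])
def toR(P):
    c,n=np.cos(q[2]),np.sin(q[2]); d=np.asarray(P)[:2]-q[:2]; return np.array([c*d[0]+n*d[1],-n*d[0]+c*d[1]-OFF,P[2]])
YAW=np.degrees(q[2])-180  # tool x heading downhill
def delta(P,yaw,s):
    R0=Ro.from_euler('xyz',s['ee_rot'],degrees=True); R1=Ro.from_euler('xyz',[-90,0,yaw],degrees=True)
    return (R0.inv().apply(P-s['ee_pos'])/10).round(2),(R0.inv()*R1).as_rotvec(degrees=True).round(2)
E
python3 - <<'E'
from h import *
from workcell import state
s=state();print(YAW,W(-175,0,32))
for P in ([265,350,214],[400,140,214],[425,-100,200],W(-175,0,150)): print(P,delta(np.array(P),YAW,s))
E
```

```text
-113.79984366259187 [ 427.42964957 -368.63485267   32.        ]
[265, 350, 214] (array([ 16.82,  -0.04, -16.92]), array([5.00e-02, 9.92e+01, 6.00e-02]))
[400, 140, 214] (array([ 3.518e+01, -2.000e-02, -3.383e+01]), array([5.00e-02, 9.92e+01, 6.00e-02]))
[425, -100, 200] (array([ 43.65,   1.4 , -56.43]), array([5.00e-02, 9.92e+01, 6.00e-02]))
[ 427.42964957 -368.63485267  150.        ] (array([ 50.66,   6.44, -82.35]), array([5.00e-02, 9.92e+01, 6.00e-02]))
```

```bash
python3 -m pendant '[{"delta_pos":[3.4,0,-3.4],"twist":[0,8,0],"grip":9},{"delta_pos":[6.8,0,-6.8],"twist":[0,16,0],"grip":9},{"delta_pos":[10.2,0,-10.2],"twist":[0,24,0],"grip":9},{"delta_pos":[13.6,0,-13.6],"twist":[0,32,0],"grip":9},{"delta_pos":[16.8,0,-16.9],"twist":[0,40,0],"grip":9}]'
python3 - <<'E'
from h import *
from workcell import state
s=state();print(s['ee_pos'],s['ee_rot'],s['gripper_width'])
for P in ([400,140,214],[425,-100,200],W(-175,0,150)): print(P,delta(np.array(P),YAW,s))
E
```

```text
time_s: 0.65
ee_pos: [265.4, 348.6, 213.8]
ee_rot: [-90.0, -0.0, -54.9]
force: [0.5, 0.1, 0.3]
gripper_width: 54.0
[265.41516328 348.6340371  213.78067339] [-9.00021798e+01 -1.82982555e-02 -5.48976746e+01] 54.03091909887948
[400, 140, 214] (array([ 2.481e+01, -1.000e-02, -9.900e-01]), array([-1.00e-02,  5.89e+01,  2.00e-02]))
[425, -100, 200] (array([ 45.88,   1.39, -12.74]), array([-1.00e-02,  5.89e+01,  2.00e-02]))
[ 427.42964957 -368.63485267  150.        ] (array([ 68.  ,   6.4 , -27.99]), array([-1.00e-02,  5.89e+01,  2.00e-02]))
```

```bash
python3 -m pendant '[{"delta_pos":[4.96,0,-0.2],"twist":[0,8,0],"grip":9},{"delta_pos":[9.9,0,-0.4],"twist":[0,16,0],"grip":9},{"delta_pos":[14.8,0,-0.6],"twist":[0,24,0],"grip":9},{"delta_pos":[19.7,0,-0.8],"twist":[0,32,0],"grip":9},{"delta_pos":[24.6,0,-1],"twist":[0,40,0],"grip":9}]'
python3 - <<'E'
from h import *
from workcell import state
s=state();print(s['ee_pos'],s['ee_rot'],s['gripper_width'])
for P in ([425,-100,200],W(-175,0,150)): print(P,delta(np.array(P),YAW,s))
E
```

```text
time_s: 1.15
ee_pos: [399.8, 142.4, 214.0]
ee_rot: [-90.0, 0.0, -94.9]
force: [0.3, 0.9, -0.4]
gripper_width: 14.5
[399.83373544 142.38934333 214.02791192] [-8.99795737e+01  2.38023945e-02 -9.49287657e+01] 14.534417552571904
[425, -100, 200] (array([23.93,  1.39,  4.59]), array([-0.02, 18.87, -0.03]))
[ 427.42964957 -368.63485267  150.        ] (array([50.68,  6.38,  7.14]), array([-0.02, 18.87, -0.03]))
```

```bash
python3 -m pendant '[{"delta_pos":[4.8,0.2,0.9],"twist":[0,4,0],"grip":9},{"delta_pos":[9.6,0.5,1.8],"twist":[0,8,0],"grip":9},{"delta_pos":[14.4,0.8,2.7],"twist":[0,12,0],"grip":9},{"delta_pos":[19.2,1.1,3.6],"twist":[0,16,0],"grip":9},{"delta_pos":[23.9,1.4,4.6],"twist":[0,18.9,0],"grip":9}]'
python3 - <<'E'
from h import *
from workcell import state
s=state();print(s['ee_pos'],s['ee_rot'],s['gripper_width'])
for P in (W(-175,0,120),): print(P,delta(np.array(P),YAW,s))
E
```

```text
time_s: 1.65
ee_pos: [425.6, -99.7, 199.8]
ee_rot: [-90.0, 0.0, -113.7]
force: [1.3, 0.2, 0.5]
gripper_width: 8.3
[425.55044642 -99.68003669 199.83451941] [-8.99898381e+01  1.60804375e-02 -1.13658921e+02] 8.2673892271827
[ 427.42964957 -368.63485267  120.        ] (array([24.56,  7.98, 10.96]), array([-0.01,  0.14, -0.02]))
```

```bash
python3 -m pendant '[{"delta_pos":[4.5,0,2],"twist":[0,0,0],"grip":9},{"delta_pos":[9,0.5,4],"twist":[0,0,0],"grip":9},{"delta_pos":[13.5,1,6],"twist":[0,0,0],"grip":9},{"delta_pos":[18,1.5,8],"twist":[0,0,0],"grip":9},{"delta_pos":[22,2,9.8],"twist":[0,0.1,0],"grip":9}]'
python3 - <<'E'
from h import *
from workcell import state
s=state();print(s['ee_pos'],s['ee_rot'],s['gripper_width'])
for P in (W(-175,0,60),): print(P,delta(np.array(P),YAW,s))
E
```

```text
time_s: 2.15
ee_pos: [427.6, -340.9, 179.5]
ee_rot: [-90.0, 0.0, -113.7]
force: [0.5, -0.1, 0.1]
gripper_width: 8.0
[ 427.59264514 -340.89577305  179.4594375 ] [-9.00043133e+01  6.13883973e-03 -1.13663710e+02] 7.9987297871937715
[ 427.42964957 -368.63485267   60.        ] (array([ 2.55, 11.95,  1.1 ]), array([ 0.  ,  0.14, -0.01]))
```

```bash
python3 -m pendant '[{"delta_pos":[1.3,1,0.6],"twist":[0,0.1,0],"grip":9},{"delta_pos":[2.55,2,1.1],"twist":[0,0.1,0],"grip":9},{"delta_pos":[2.55,5.5,1.1],"twist":[0,0.1,0],"grip":9},{"delta_pos":[2.55,9,1.1],"twist":[0,0.1,0],"grip":9},{"delta_pos":[2.55,12,1.1],"twist":[0,0.1,0],"grip":9}]'
python3 - <<'E'
from h import *
from workcell import state,imaging
s=state();print(toR(s['ee_pos']),s['ee_rot'],s['gripper_width'],s['force'])
for n in ["scene","top","wrist"]:
    p,d=imaging.grab_frame(n); cv2.imwrite(f"pics/c_{n}.png",p[:,:,::-1])
    if n!='wrist':
        i=imaging.camera_info(n); u,v=map(int,proj(i,s['ee_pos'])); print(n,u,v); u=max(u,60)
        cv2.imwrite(f"pics/c_{n}.png",cv2.resize(p[v-100:v+60,u-120:u+80,::-1],None,fx=3.5,fy=3.5,interpolation=cv2.INTER_CUBIC))
E
```

```text
time_s: 2.65
ee_pos: [427.3, -364.5, 57.9]
ee_rot: [-90.1, 0.1, -113.6]
force: [-0.8, -0.2, -0.2]
gripper_width: 8.1
[-171.28292459    1.73361928   57.93251698] [-9.01186083e+01  6.37228291e-02 -1.13635417e+02] 8.135785302126544 [-0.84166089 -0.21297627 -0.20658833]
scene 348 331
top 421 285
```

View pics/c_scene.png

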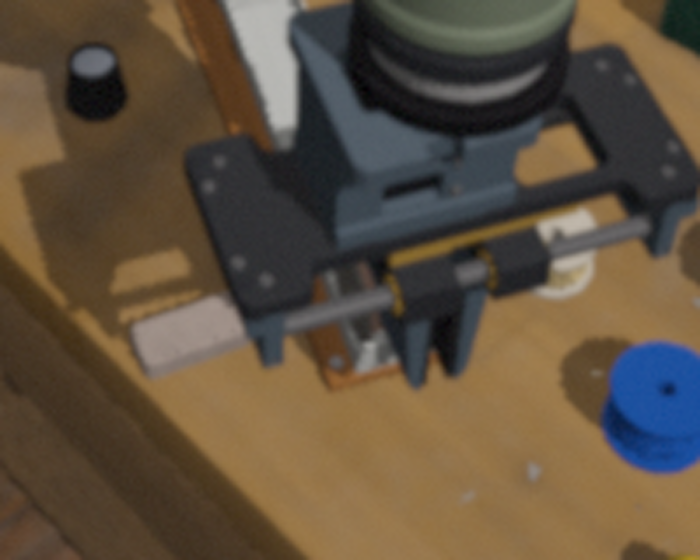

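View pics/c_top.png

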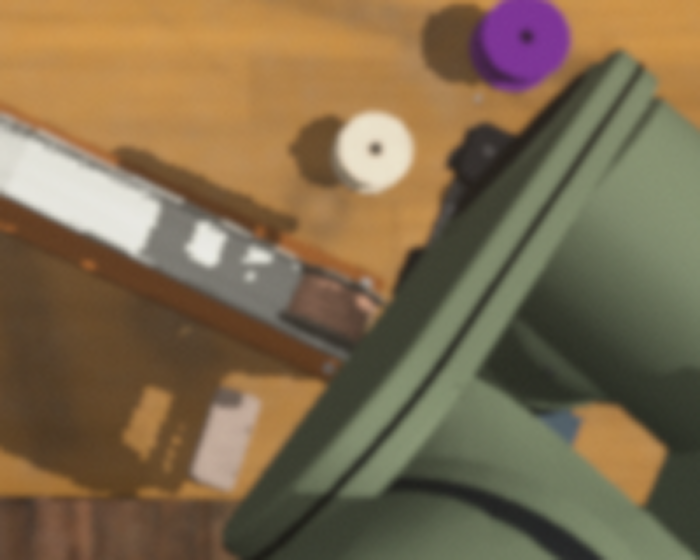

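View pics/c_wrist.png

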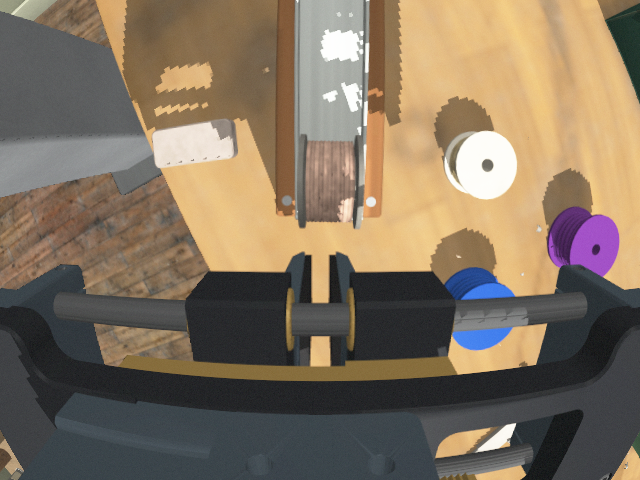

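Wrist view: the two fingertips are at about (300,265) and (342,265). The spool, at about (331,180), sits slightly right of their centre line, so I'll quantify the lateral offset.

```bash
python3 - <<'E'
from h import *
from workcell import state,imaging
i=imaging.camera_info('wrist');print(state()['time_s'],state()['ee_pos'])
def wr(u,v,z):
    dx,dy=u-i['cx'],v-i['cy'];r=np.hypot(dx,dy);th=r/i['fx']
    d=np.array([dx/r*np.sin(th),dy/r*np.sin(th),np.cos(th)]);o=-i['R'].T@i['t'];d=i['R'].T@d
    return toR(o+d*(z-o[2])/d[2])
o=-i['R'].T@i['t'];print('cam',toR(o))
for n,u,v,z in [('flangeL',301,180,48),('flangeR',360,180,48),('base cornerL',276,215,8),('base cornerR',383,217,8),('baseL up',279,20,8),('baseR up',387,20,8),('gutL',299,50,35),('gutR',368,50,35),('tipL in',311,256,58),('tipR in',329,256,58),('tip Lout',290,262,58),('tipRout',352,262,58)]: print(n,wr(u,v,z).round(1))
E
```

```text
2.8 [ 426.90570606 -364.17339688   58.22302208]
cam [-100.98656978    0.98601918  228.55699505]
flangeL [-120.3   11.2   48. ]
flangeR [-120.2  -17.6   48. ]
base cornerL [-146.    28.9    8. ]
base cornerR [-146.9  -36.4    8. ]
baseL up [-26.5  26.8   8. ]
baseR up [-25.5 -37.6   8. ]
gutL [-52.9  13.1  35. ]
gutR [-52.4 -22.6  35. ]
tipL in [-155.9    6.1   58. ]
tipR in [-155.8   -2.6   58. ]
tip Lout [-159.    16.3   58. ]
tipRout [-158.9  -13.8   58. ]
```

```bash
python3 - <<'E'
from h import *
from workcell import state
s=state()
for P in (W(-172,-2.8,32),W(-158,-2.8,32)): print(delta(P,YAW,s))
E
```

```text
(array([0.09, 2.62, 0.52]), array([ 0.29,  0.17, -0.11]))
(array([-1.31,  2.62,  0.53]), array([ 0.29,  0.17, -0.11]))
```

```bash
python3 -m pendant '[{"delta_pos":[0.1,0.8,0.5],"twist":[0,0,0],"grip":14},{"delta_pos":[0.1,1.4,0.5],"twist":[0,0,0],"grip":14},{"delta_pos":[0.1,2,0.5],"twist":[0,0,0],"grip":14},{"delta_pos":[0.1,2.6,0.5],"twist":[0,0,0],"grip":14},{"delta_pos":[0.1,2.6,0.5],"twist":[0,0,0],"grip":14}]'
python3 - <<'E'
from h import *
from workcell import state,imaging
s=state();print(toR(s['ee_pos']),s['ee_rot'],s['gripper_width'],s['force'])
for P in (W(-172,-2.8,32),W(-158,-2.8,32),W(-135,-2.8,35)): print(delta(P,YAW,s))
p,d=imaging.grab_frame('wrist'); cv2.imwrite(f"pics/d_wrist.png",p[:,:,::-1])
E
```

```text
time_s: 3.3
ee_pos: [431.7, -368.8, 33.2]
ee_rot: [-90.1, 0.0, -113.7]
force: [0.1, 0.6, 0.5]
gripper_width: 12.8
[-173.42594071   -3.95093786   33.2420344 ] [-9.00786327e+01  3.19396581e-02 -1.13704665e+02] 12.795062438697329 [0.05822019 0.57030411 0.46701559]
(array([-0.14,  0.12, -0.11]), array([ 0.08,  0.1 , -0.03]))
(array([-1.54,  0.13, -0.11]), array([ 0.08,  0.1 , -0.03]))
(array([-3.84, -0.17, -0.11]), array([ 0.08,  0.1 , -0.03]))
```

View pics/d_wrist.png

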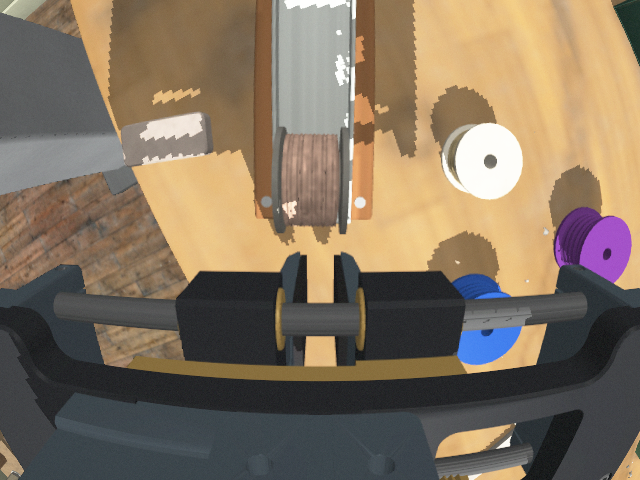

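```bash
python3 - <<'E'
from h import *
from workcell import state,imaging
i=imaging.camera_info('wrist');print(state()['time_s'],toR(state()['ee_pos']))
def wr(u,v,z):
    dx,dy=u-i['cx'],v-i['cy'];r=np.hypot(dx,dy);th=r/i['fx']
    d=np.array([dx/r*np.sin(th),dy/r*np.sin(th),np.cos(th)]);o=-i['R'].T@i['t'];d=i['R'].T@d
    return toR(o+d*(z-o[2])/d[2])
o=-i['R'].T@i['t'];print('cam',toR(o))
for n,u,v,z in [('flangeL',276,180,50),('flangeR',347,180,50),('flange back L',282,228,40),('flange back R',344,228,40),('base cornerL',254,217,8),('base cornerR',373,218,8),('gutL',272,50,30),('gutR',354,50,30),('tipL in',307,256,33),('tipR in',334,256,33)]: print(n,wr(u,v,z).round(1))
E
```

```text
3.35 [-173.53538201   -4.22859766   33.60875581]
cam [-103.09566148   -4.88376909  203.84181715]
flangeL [-119.8   13.6   50. ]
flangeR [-119.8  -15.9   50. ]
flange back L [-142.8   12.6   40. ]
flange back R [-142.7  -15.6   40. ]
base cornerL [-144.4   31.2    8. ]
base cornerR [-144.8  -33.4    8. ]
gutL [-59.8  17.7  30. ]
gutR [-60.  -20.3  30. ]
tipL in [-158.4    1.5   33. ]
tipR in [-158.3  -11.5   33. ]
```

```bash
sed -i 's/^OFF=1.2/OFF=0.0/' h.py; python3 -m pendant '[{"delta_pos":[0,0.1,-0.15],"twist":[0,0,0],"grip":14},{"delta_pos":[0,0.1,-0.3],"twist":[0,0,0],"grip":14},{"delta_pos":[-0.4,0.1,-0.3],"twist":[0,0,0],"grip":14},{"delta_pos":[-0.8,0.1,-0.3],"twist":[0,0,0],"grip":14},{"delta_pos":[-1.2,0.1,-0.3],"twist":[0,0,0],"grip":14}]'
python3 - <<'E'
from h import *
from workcell import state,imaging
s=state();print(toR(s['ee_pos']),s['ee_rot'],s['gripper_width'],s['force'])
E
```

```text
time_s: 3.85
ee_pos: [434.5, -356.7, 33.0]
ee_rot: [-90.0, -0.0, -113.7]
force: [-0.8, -0.2, 0.3]
gripper_width: 12.9
[-161.23359921   -0.40721129   33.04583923] [-8.99833629e+01 -5.99332153e-04 -1.13695040e+02] 12.897184560292054 [-0.8033895  -0.22630722  0.34168503]
```

```bash
python3 -m pendant '[{"delta_pos":[-0.3,0,0],"twist":[0,0,0],"grip":14},{"delta_pos":[-0.6,0,0],"twist":[0,0,0],"grip":14},{"delta_pos":[-0.9,-0.05,0],"twist":[0,0,0],"grip":14},{"delta_pos":[-1.3,-0.1,0],"twist":[0,0,0],"grip":14},{"delta_pos":[-1.7,-0.15,0],"twist":[0,0,0],"grip":14}]'
cat > st.py <<'E'
from h import *
from workcell import state,imaging
import sys
s=state();print(toR(s['ee_pos']).round(1),'yaw',s['ee_rot'].round(2),'F',s['force'].round(1))
p,d=imaging.grab_frame('wrist'); cv2.imwrite(f"pics/{sys.argv[1]}.png",p[:,:,::-1])
E
python3 st.py e_wrist
```

```text
time_s: 4.35
ee_pos: [441.2, -341.2, 34.5]
ee_rot: [-90.0, 0.0, -113.7]
force: [-0.4, -0.8, 0.1]
gripper_width: 12.7
[-144.3   -0.3   34.5] yaw [ -90.     0.  -113.7] F [-0.4 -0.8  0.1]
```

View pics/e_wrist.png

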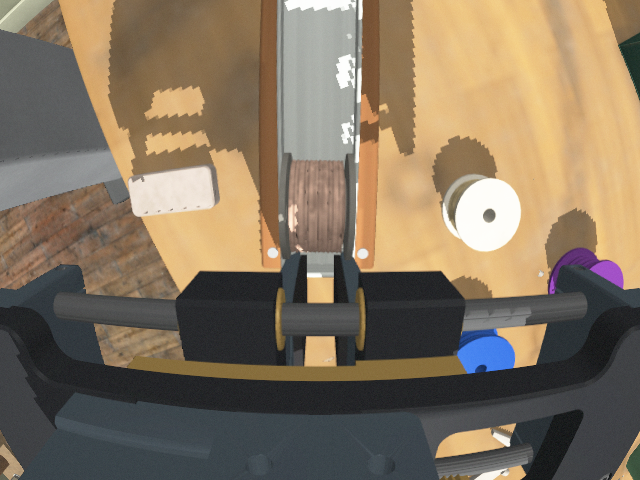

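The spool is touching the fingers, centred on them (spool column 319, fingers 321), and has moved off the lip. I'll keep pushing.

```bash
python3 -m pendant '[{"delta_pos":[-0.4,-0.05,0],"twist":[0,0,0],"grip":14},{"delta_pos":[-0.8,-0.1,0],"twist":[0,0,0],"grip":14},{"delta_pos":[-1.2,-0.16,0],"twist":[0,0,0],"grip":14},{"delta_pos":[-1.6,-0.22,0],"twist":[0,0,0],"grip":14},{"delta_pos":[-2.0,-0.28,0],"twist":[0,0,0],"grip":14}]'
python3 -m pendant '[{"delta_pos":[-0.4,-0.05,0],"twist":[0,0,0],"grip":14},{"delta_pos":[-0.8,-0.1,0],"twist":[0,0,0],"grip":14},{"delta_pos":[-1.2,-0.16,0],"twist":[0,0,0],"grip":14},{"delta_pos":[-1.6,-0.22,0],"twist":[0,0,0],"grip":14},{"delta_pos":[-2.0,-0.28,0],"twist":[0,0,0],"grip":14}]'
python3 st.py f_wrist
```

```text
time_s: 4.9
ee_pos: [449.2, -322.7, 37.2]
ee_rot: [-90.0, 0.0, -113.7]
force: [-0.7, -0.5, 0.2]
gripper_width: 12.9
time_s: 5.4
ee_pos: [457.3, -304.6, 40.1]
ee_rot: [-90.0, 0.0, -113.7]
force: [0.2, -0.4, 0.2]
gripper_width: 12.7
[-104.3   -0.3   40.1] yaw [ -89.99    0.   -113.7 ] F [ 0.2 -0.4  0.2]
```

View pics/f_wrist.png

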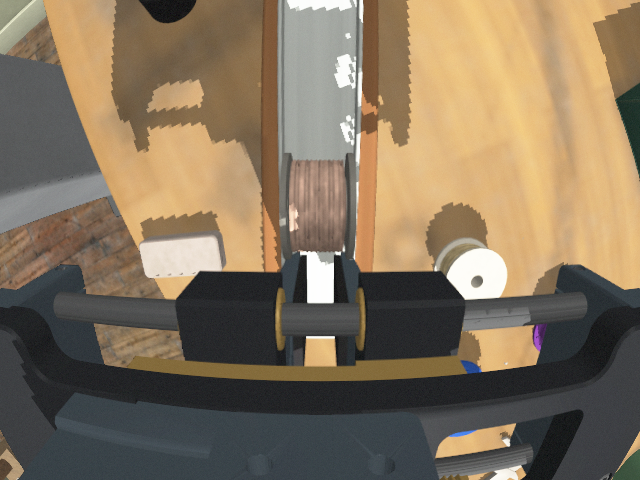

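The spool is rolling straight, still in contact and centred at column 320. I'll continue.

```bash
python3 -m pendant '[{"delta_pos":[-0.4,-0.05,0],"twist":[0,0,0],"grip":14},{"delta_pos":[-0.8,-0.1,0],"twist":[0,0,0],"grip":14},{"delta_pos":[-1.2,-0.16,0],"twist":[0,0,0],"grip":14},{"delta_pos":[-1.6,-0.22,0],"twist":[0,0,0],"grip":14},{"delta_pos":[-2.0,-0.28,0],"twist":[0,0,0],"grip":14}]'
python3 -m pendant '[{"delta_pos":[-0.4,-0.05,0],"twist":[0,0,0],"grip":14},{"delta_pos":[-0.8,-0.1,0],"twist":[0,0,0],"grip":14},{"delta_pos":[-1.2,-0.16,0],"twist":[0,0,0],"grip":14},{"delta_pos":[-1.6,-0.22,0],"twist":[0,0,0],"grip":14},{"delta_pos":[-2.0,-0.28,0],"twist":[0,0,0],"grip":14}]'
python3 -m pendant '[{"delta_pos":[-0.4,-0.05,0],"twist":[0,0,0],"grip":14},{"delta_pos":[-0.8,-0.1,0],"twist":[0,0,0],"grip":14},{"delta_pos":[-1.2,-0.16,0],"twist":[0,0,0],"grip":14},{"delta_pos":[-1.6,-0.22,0],"twist":[0,0,0],"grip":14},{"delta_pos":[-2.0,-0.28,0],"twist":[0,0,0],"grip":14}]'
python3 st.py g_wrist
```

```text
time_s: 5.95
ee_pos: [465.3, -286.1, 42.9]
ee_rot: [-90.0, 0.0, -113.7]
force: [-0.8, -0.2, -0.6]
gripper_width: 13.0
time_s: 6.45
ee_pos: [473.4, -267.9, 45.7]
ee_rot: [-90.0, 0.0, -113.7]
force: [-0.5, -1.4, 0.7]
gripper_width: 12.7
time_s: 6.95
ee_pos: [481.6, -249.8, 48.6]
ee_rot: [-90.0, -0.0, -113.7]
force: [-0.6, -3.1, 1.5]
gripper_width: 12.5
[-44.4  -0.4  48.6] yaw [-8.997e+01 -1.000e-02 -1.137e+02] F [-0.6 -3.1  1.5]
```

View pics/g_wrist.png

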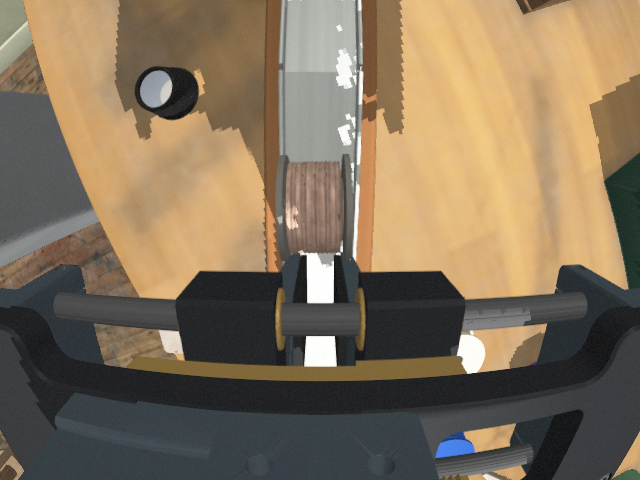

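```bash
python3 -m pendant '[{"delta_pos":[-0.4,-0.05,0],"twist":[0,0,0],"grip":14},{"delta_pos":[-0.8,-0.1,0],"twist":[0,0,0],"grip":14},{"delta_pos":[-1.2,-0.16,0],"twist":[0,0,0],"grip":14},{"delta_pos":[-1.6,-0.22,0],"twist":[0,0,0],"grip":14},{"delta_pos":[-2.0,-0.28,0],"twist":[0,0,0],"grip":14}]'
python3 st.py h_wrist
```

```text
time_s: 7.5
ee_pos: [489.4, -231.2, 51.3]
ee_rot: [-90.0, 0.0, -113.7]
force: [-0.7, -2.4, 1.9]
gripper_width: 12.6
[-24.3  -0.1  51.3] yaw [ -90.     0.  -113.7] F [-0.7 -2.4  1.9]
```

View pics/h_wrist.png

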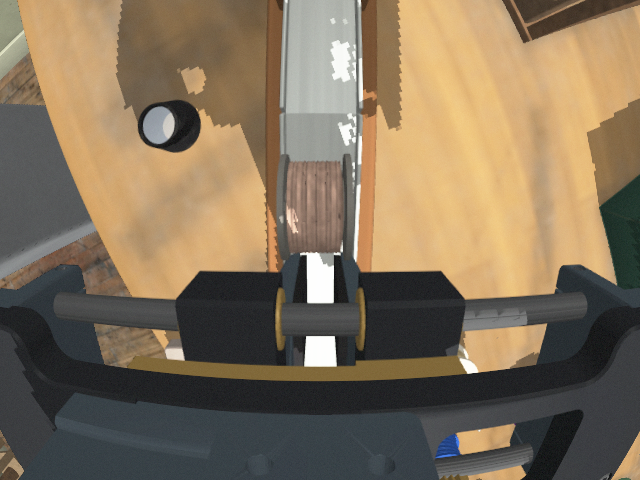

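```bash
python3 -m pendant '[{"delta_pos":[-0.4,-0.05,0],"twist":[0,0,0],"grip":14},{"delta_pos":[-0.8,-0.1,0],"twist":[0,0,0],"grip":14},{"delta_pos":[-1.2,-0.14,0],"twist":[0,0,0],"grip":14},{"delta_pos":[-1.6,-0.19,0],"twist":[0,0,0],"grip":14},{"delta_pos":[-2.0,-0.24,0],"twist":[0,0,0],"grip":14}]'
python3 -m pendant '[{"delta_pos":[-0.4,-0.05,0],"twist":[0,0,0],"grip":14},{"delta_pos":[-0.8,-0.1,0],"twist":[0,0,0],"grip":14},{"delta_pos":[-1.2,-0.14,0],"twist":[0,0,0],"grip":14},{"delta_pos":[-1.6,-0.19,0],"twist":[0,0,0],"grip":14},{"delta_pos":[-2.0,-0.24,0],"twist":[0,0,0],"grip":14}]'
python3 st.py i_wrist
```

```text
time_s: 8.05
ee_pos: [497.4, -212.8, 53.6]
ee_rot: [-90.0, 0.0, -113.7]
force: [-0.0, -0.4, 0.4]
gripper_width: 12.9
time_s: 8.55
ee_pos: [505.5, -194.6, 56.0]
ee_rot: [-90.0, 0.0, -113.7]
force: [-0.3, -0.2, 0.3]
gripper_width: 12.7
[15.8 -0.  56. ] yaw [-9.000e+01  1.000e-02 -1.137e+02] F [-0.3 -0.2  0.3]
```

View pics/i_wrist.png

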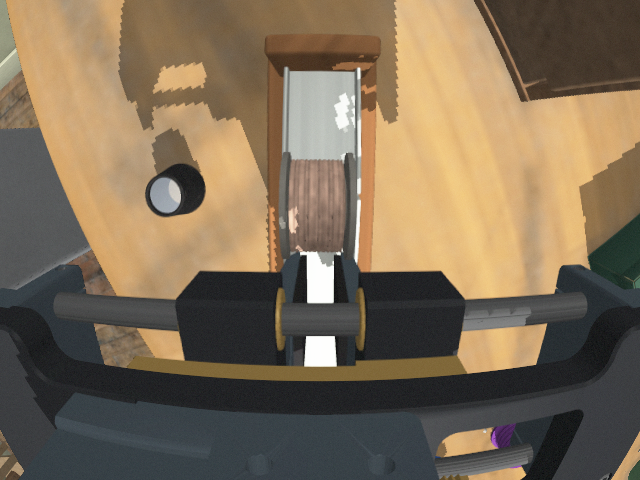

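```bash
python3 -m pendant '[{"delta_pos":[-0.4,-0.03,0],"twist":[0,0,0],"grip":14},{"delta_pos":[-0.8,-0.05,0],"twist":[0,0,0],"grip":14},{"delta_pos":[-1.2,-0.05,0],"twist":[0,0,0],"grip":14},{"delta_pos":[-1.6,-0.05,0],"twist":[0,0,0],"grip":14},{"delta_pos":[-2.0,-0.05,0],"twist":[0,0,0],"grip":14}]'
python3 st.py j_wrist
```

```text
time_s: 9.1
ee_pos: [513.6, -176.2, 56.5]
ee_rot: [-90.0, 0.0, -113.7]
force: [0.4, -1.0, -0.1]
gripper_width: 12.9
[35.8  0.  56.5] yaw [-9.000e+01  1.000e-02 -1.137e+02] F [ 0.4 -1.  -0.1]
```

View pics/j_wrist.png

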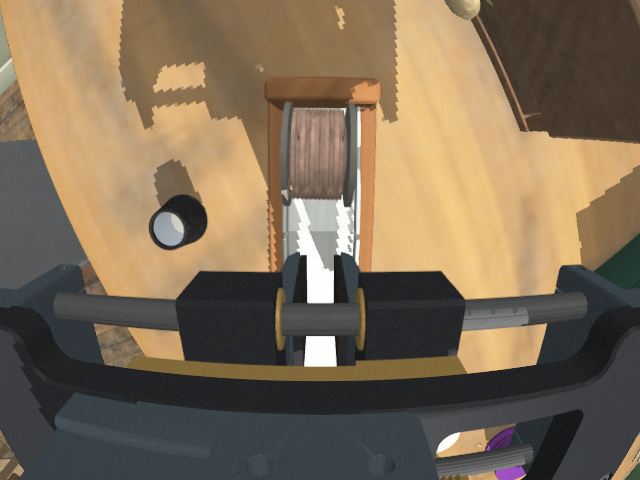

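The spool, now at about (319,153), has rolled over the crest and reached the stop. I'll withdraw up and back.

```bash
python3 -m pendant '[{"delta_pos":[0.3,-1,0],"twist":[0,0,0],"grip":14},{"delta_pos":[1,-3,0],"twist":[0,0,0],"grip":14},{"delta_pos":[4,-6,0],"twist":[0,0,0],"grip":14},{"delta_pos":[7,-9,0],"twist":[0,0,0],"grip":14},{"delta_pos":[10,-12,0],"twist":[0,0,0],"grip":14}]'
python3 -m pendant '[{"delta_pos":[4,-2,0],"twist":[0,0,0],"grip":14},{"delta_pos":[8,-3,0],"twist":[0,0,0],"grip":14},{"delta_pos":[12,-3,0],"twist":[0,0,0],"grip":14},{"delta_pos":[12,-3,0],"twist":[0,0,0],"grip":14},{"delta_pos":[12,-3,0],"twist":[0,0,0],"grip":14}]'
python3 - <<'E'
from h import *
from workcell import state,imaging
s=state();print(toR(s['ee_pos']),s['force'])
for n in("top","scene"):
  p,d=imaging.grab_frame(n);T=imaging.camera_info(n)
  cv2.imwrite(f"pics/k_{n}.png",p[:,:,::-1])
  v,u=np.nonzero(d>0);D=np.stack([(u-T['cx'])/T['fx'],(v-T['cy'])/T['fy'],np.ones(len(u))],1)*d[v,u][:,None]
  P=(D-T['t'])@T['R'];c,nn=np.cos(q[2]),np.sin(q[2]);e=P[:,:2]-q[:2];X=np.stack([c*e[:,0]+nn*e[:,1],-nn*e[:,0]+c*e[:,1],P[:,2]],1)
  k=X[(X[:,2]>72)&(X[:,2]<90)&(X[:,0]>50)&(X[:,0]<140)&(abs(X[:,1])<25)]
  if len(k): print(n,len(k),np.percentile(k,[3,50,97],axis=0).round(1).tolist())
E
```

```text
time_s: 9.65
ee_pos: [472.6, -269.3, 178.5]
ee_rot: [-90.0, -0.0, -113.7]
force: [-0.0, -0.7, 0.3]
gripper_width: 12.6
time_s: 10.15
ee_pos: [424.4, -378.6, 206.9]
ee_rot: [-90.0, 0.0, -113.8]
force: [-0.1, 0.6, -0.3]
gripper_width: 13.1
[-1.85337582e+02 -2.49625445e-04  2.06891598e+02] [-0.06036091  0.62959984 -0.3442737 ]
top 288 [[83.9, -13.7, 72.3], [98.4, 1.0, 76.6], [114.0, 15.5, 81.4]]
```

View pics/k_top.png

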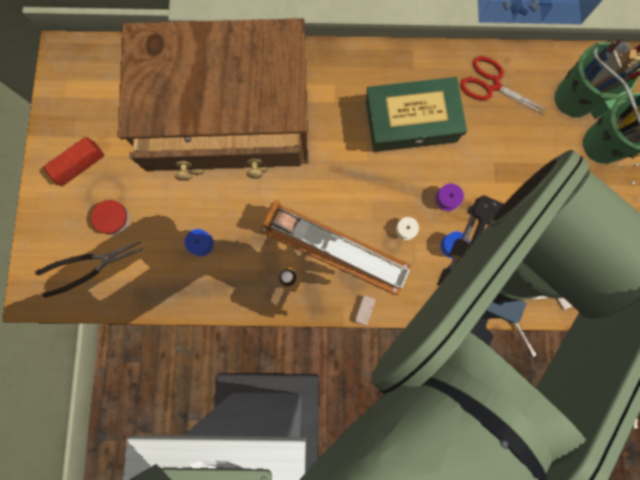

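View pics/k_scene.png

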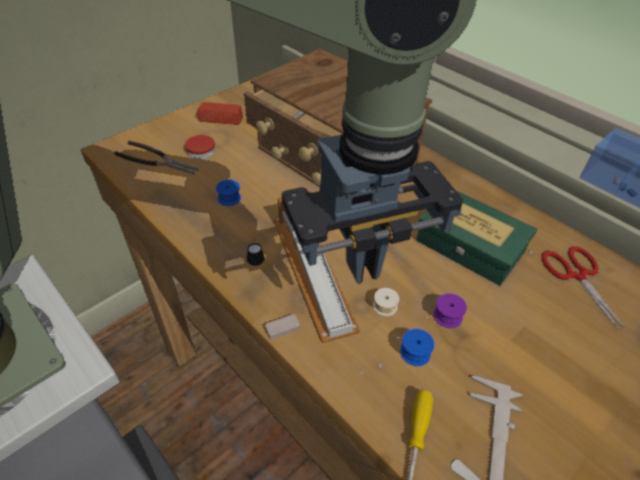

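The top view shows the spool at about (286,217) against the stop: x≈99, y≈1, top at z≈81 mm in the rack's frame. The bystanders are at the same pixels as at the start, and the arm is clear.

```bash
python3 -c "
from workcell import job,state
print(job.job_done()); print(state()['time_s'])"
```

```text
the job is handed in; nothing more can be done
None
the job is handed in; nothing more can be done
```

I pushed the copper spool up the gutter with the nearly shut fingertips at about 40 mm/s. It went over the crest, rolled against the end stop by itself, and I withdrew the arm and handed the job in. The hand-in reports no verdict.

- **Spool position:** the last top view put it at x ≈ 99 mm and y ≈ 1 mm, with its top at z ≈ 81 mm. That places the centre at z ≈ 57 mm, matching the resting place.
- **Bystanders:** brass spool, loupe and abrasive block were at the same pixels as at the start.
- **Forces and time:** the wrist read at most about 3 N at the points I sampled while pushing. The clock stood at about 10 s at hand-in.
- **Checks that disagreed or failed:**
  - The first lateral offsets from the three cameras differed by up to about 5 mm; a closer wrist picture settled it before contact.
  - The spool leaned lightly against the left cheek for part of the climb.
  - In the last scene view the gripper hid the spool, so only the top camera confirmed its final position.

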